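Close the carton of measured parts

ROBOT

A 6-joint arm with a two-finger parallel gripper is mounted at the origin on the work surface. World frame = base frame: x ahead of the robot, y to its left, z up, the work surface at z = 0. Lengths are in mm, angles in rad, forces in N, time in s.
With the tool pointing down it reaches from about 300 to 825 mm from the base axis. Payload 5.4 kg.
Tool frame: the origin (TCP) lies midway between the tips of the shut fingers; the grasp point (between the pads) lies 19 mm behind it; z points along the fingers, y is the direction in which the jaws open and shut (so a half turn about z gives the same grasp; the last joint's range is limited). The gripper opens to 92 mm and grips with 3 to 60 N. Pads are 20 mm wide; open, the fingers measure 128 mm over their backs; the gripper's body (75 mm by 189 mm) begins 69 mm behind the grasp point.
Start: joints at [-0.21, 0.158, 1.597, -0, 1.386, -0.21], TCP at [574.983, -0.018, 178.201] pointing down, gripper open.
Joint ranges: [-2.91, 2.91], [-0.94, 2.29], [0.18, 2.7], [-1.29, 4.43], [0.17, 2.64], [-3, 3]. Speed limits (rad/s): [2.57, 2.57, 3.14, 3.14, 3.14, 3.14].

INTERFACE

Orientations are given as a rotation vector (axis times angle).
In Python, from cell import env, cams, order gives the robot as it stands.
- The arm moves only by the shell command python3 -m handwheel 'ROWS'. ROWS is JSON, a list of rows, each a list of 3 entries, a list of its own where there are three numbers: the opening, from 0 (shut) to 1 (fully open), then the shift along the world's x, y, z in mm, then the turn about the world's z in degrees. A call has 1 to 20 rows; each row is the pose to reach, as a shift and turn from the pose commanded when the call began; what a row does not reach only later rows make up. A row lasts 1/8 s, in which the tool goes at most 62.5 mm and 10.7 degrees, less where a joint would pass 70% of its speed; a pose out of reach is approached as far as the arm can. A call with a gripper value outside its range is refused whole. The fingers move at their own pace and stop on an object; the grip force is fixed at half the most. Time passes only in rows, so rows that repeat a pose let the fingers close. It gives the time, the measured TCP pose, the force and the opening at its end, in the units of the state.
- env.get_state(): the state, without advancing time (a new reading comes with each control period).
- cams.get_image(name): name is "scene" or "side" or "wrist"; returns a dict with "frame" (400x640x3 uint8, red, green, blue), "z_map" (400x640 float32, mm along the optical axis (not along the pixel's ray), 0 where there is no reading), "camera_matrix" (3x3 intrinsics, pixels), "R" (3x3) and "t" (3): a world point X has camera coordinates R X + t. Camera axes: x right, y down, z forward; pixel columns grow to the right and rows downward; lengths in mm; the calibration is good to about 2 mm. The wrist camera is an equidistant fisheye: a pixel r from the principal point sees the ray r / f radians off the axis. A picture is of the moment at which its call begins.
- order.job_done(): hands the job in, once; it reports no verdict.
The state is a dict: "clock": time; "qpos": joint angles; "joint_velocities": joint speeds; "tau": joint torques, N m; "position": TCP position; "tcp_rot": TCP orientation; "ft_force": force on the tool from outside, world axes, zero at the start; "ft_torque": the same for the moment, N m; "grip_width": finger opening in mm.
Only numpy, scipy, OpenCV 4.12 (cv2) and the standard library are available. Lean on these libraries where they do the work, as an engineer would, in place of code of your own. Each camera call takes 0.05 s, during which the arm holds its last target.

TASK

The parts in the open grey-white carton have been measured: close it for transport. Fold both end flaps in while the lid is still open, then swing the folded-back lid over and down on them and press it at its stud until the stud snaps home and the lid stays shut flat by itself. The carton stands on soft foam, so go by feel: press as hard as the stud needs but do not crush the carton (never over 40 N), and leave everything else on the bench where it is.

Things in the scene. Friction and masses are not known exactly. Their poses are not given: they have to be found in the camera images.
- carton: Carton of 4 mm grey-white fluted plastic board, 160 (its x) x 130 (y) x 95 mm high; heights here are above its underside. It stays put on a 15 mm pad of soft foam that gives about 4.5 mm per 10 N pressed down, 11 mm at most. Origin: centre of its underside. Lid hinge on its +y side; fixed 24 mm ledge with the stud's socket at its -y side. Turned 0.35 rad at most. Contents lie below 85 mm.
- flap_near (a joint): End flap on the -x end (near the robot): 50 mm from crease to edge, 74 mm wide (carton y -35 to +39), 4 mm thick; crease along the carton's y at x = -80 mm, 95 mm up. 0 = flat inwards, 1.57 = upright, more = leaning out; starts at 1.9 to 2.7. It stays where left, but pressed flat and let go rises to about 0.35. 1 to 2 N at its edge move it. The lid presses it flat.
- flap_far (a joint): The same on the carton's +x end: crease at x = +80 mm, 95 mm up. Same meaning of the values, same start range and behaviour.
- flap_near_edge (a point): Middle of the free edge of the near end flap, at mid thickness.
- flap_far_edge (a point): Middle of the free edge of the far end flap, at mid thickness.
- lid (a joint): Lid, 132 mm from hinge to edge, 164 mm wide, 4 mm thick. 0 = shut flat (top 104 mm up), 1.57 = upright, 3.14 = level outwards (to the carton's +y); starts folded back at 3.2 to 3.5. It stays where left (4 N at its edge swing it), but springs up to 0.3 to 0.6 if pressed flat and not caught. The stud meets its socket at 0.08, takes some 12 to 17 N to pass, snaps home below 0.015 and stays at 0.
- lid_hinge (a point): Middle of the lid's hinge line: at the carton's x = 0, y = +65 mm, 100 mm up. The hinge runs along the carton's x.
- lid_edge (a point): Middle of the lid's free edge, at mid thickness.
- stud (a point): Centre of the lid's outer face at the press stud (a round black 24 mm cap, 2.5 mm proud), 115 mm from the hinge on the lid's middle line.
- caliper: Steel digital caliper lying flat, 220 x 60 x 15 mm, on the carton's ledge side; loose, leave alone. Origin: underside of the beam's middle.
- gauge_case: Wooden gauge-block case, 130 x 85 x 34 mm, beyond the lid's side of the carton; loose, leave alone. Origin: centre of its underside.
- wash_bottle: White bottle with a red cap, 64 mm across, 170 mm high; loose, leave alone. Origin: centre of its underside.
- mouse: Black computer mouse, 108 x 60 x 33 mm; loose, leave alone. Origin: centre of its underside.
- board_tray: Blue tray with a circuit board, 170 x 120 x 28 mm; loose, leave alone. Origin: centre of its underside.

How it is judged:
By the outcome, as a careful person would: the job done as asked, in the order asked, and still so for the second after the job is handed in, with the robot touching nothing.
It also fails if it takes over 64 s, if anything falls off the work surface, if the arm or the gripper's body presses on something with over 40 N, if the wrist force passes 120 N, or if a joint passes its speed limit or range.

## Working session

There is one attempt and no reset: what is moved stays moved. The work goes in short steps, Python scripts to look and compute and a shell command to move; the robot and the scene stay as the last step left them, time stands still between calls to the robot, and variables do not carry over. Pictures are saved under pics/ and viewed, and the job is handed in when it is done.

```bash
ls; mkdir -p pics; cat > h.py <<'E'
import numpy as np, cv2
from cell import env, cams, order
def grab(name, fn):
    d=cams.get_image(name); cv2.imwrite('pics/'+fn+'.png', d['frame'][:,:,::-1]); np.savez('pics/'+fn+'.npz',**{k:d[k] for k in d}); return d
def pts(d):
    K=np.array(d['camera_matrix']); z=d['z_map']; h,w=z.shape
    u,v=np.meshgrid(np.arange(w),np.arange(h))
    c=np.stack([(u-K[0,2])/K[0,0]*z,(v-K[1,2])/K[1,1]*z,z],-1)
    return (c-np.array(d['t']))@np.array(d['R'])
E
python3 - <<'E'
from h import *
for n in ['scene','side']:
    d=grab(n,n+'0')
    print(n,d['camera_matrix'],d['R'],d['t'])
s=env.get_state(); print(s)
E
```

```text
pics
scene [[404.23158645   0.         319.83030459]
 [  0.         404.23158645 202.43734314]
 [  0.           0.           1.        ]] [[ 0.4510518   0.89246096  0.00810573]
 [ 0.5445245  -0.26798537 -0.79478105]
 [-0.70713884  0.36290119 -0.60684214]] [-230.51826487 -223.31192324 1468.54191949]
side [[487.73348506   0.         317.7959845 ]
 [  0.         487.73348506 200.07923497]
 [  0.           0.           1.        ]] [[ 0.85866973 -0.51199461 -0.02340567]
 [-0.30535225 -0.47436291 -0.82567538]
 [ 0.41163856  0.71612943 -0.56365977]] [-446.09622345  236.99569451  997.11365728]
{'clock': 0.1, 'qpos': array([-2.10078850e-01,  1.58988599e-01,  1.59809293e+00, -1.43324188e-05,
        1.38622152e+00, -2.10076185e-01]), 'joint_velocities': array([ 0.00085674, -0.00162829, -0.00200306, -0.0002855 ,  0.00077024,
        0.00043349]), 'tau': array([ 4.86743174e-04, -3.86501849e+01, -3.22960711e+01,  7.02909334e-02,
        3.38891940e-02, -7.24501376e-06]), 'position': array([5.74369656e+02, 1.20258590e-01, 1.77322699e+02]), 'tcp_rot': array([-2.22043193e+00, -2.22043188e+00,  1.47972584e-03]), 'ft_force': array([ 0.50122353,  0.46738663, -0.05679868]), 'ft_torque': array([0.03376468, 0.02025325, 0.04590663]), 'grip_width': 92.02172783160448}
```

View pics/scene0.png

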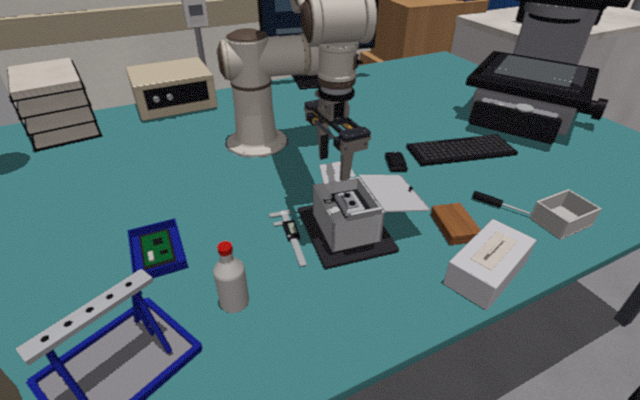

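View pics/side0.png

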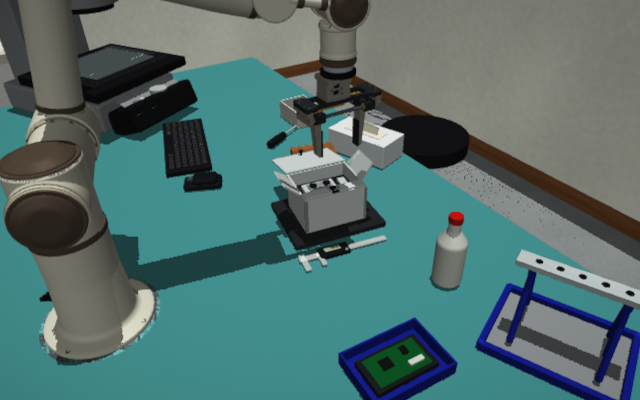

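```bash
python3 - <<'E'
from h import *
d=grab('wrist','wrist0'); print(d['camera_matrix'],d['R'],d['t'])
a=cv2.imread('pics/scene0.png')[140:280,250:480]; b=cv2.imread('pics/side0.png')[130:280,240:420]
cv2.imwrite('pics/cropA.png',cv2.resize(a,None,fx=3.4,fy=3.4,interpolation=cv2.INTER_CUBIC))
cv2.imwrite('pics/cropB.png',cv2.resize(b,None,fx=4,fy=4,interpolation=cv2.INTER_CUBIC))
E
```

```text
[[309.70691629   0.         318.4837163 ]
 [  0.         309.70691629 199.76871795]
 [  0.           0.           1.        ]] [[ 9.99999192e-01  6.45148452e-04 -1.09523420e-03]
 [ 9.18290216e-04 -9.62432440e-01  2.71519713e-01]
 [-8.78918398e-04 -2.71520500e-01 -9.62432255e-01]] [-573.52838134  -31.32396137  390.60858713]
```

View pics/cropA.png

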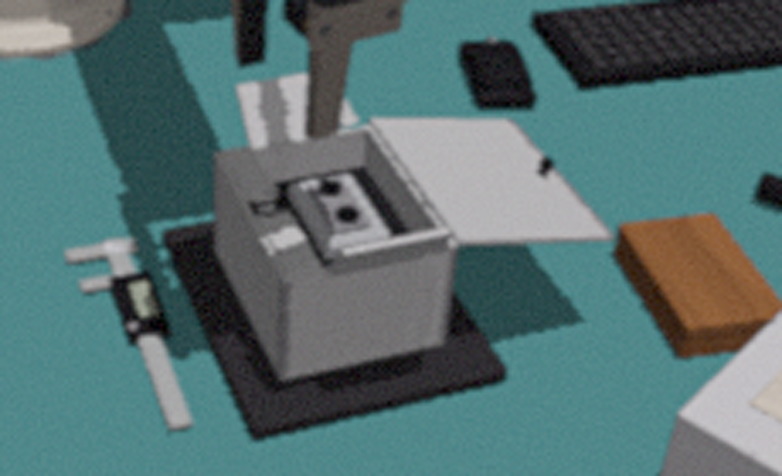

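View pics/cropB.png

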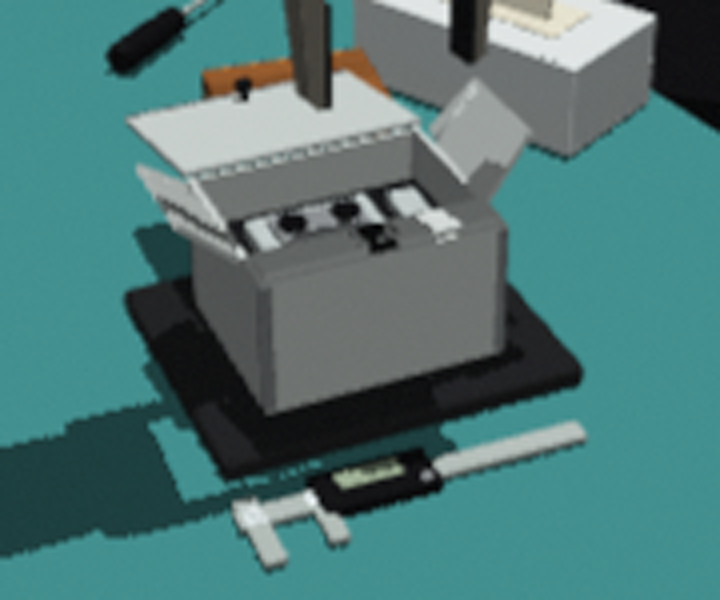

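View pics/wrist0.png

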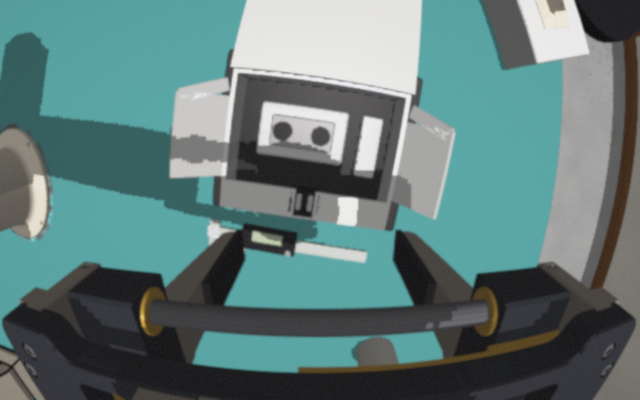

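```bash
cat >> h.py <<'E'
def wpts(d):
    K=np.array(d['camera_matrix']); z=d['z_map']; h,w=z.shape
    u,v=np.meshgrid(np.arange(w),np.arange(h))
    x=(u-K[0,2])/K[0,0]; y=(v-K[1,2])/K[1,1]; r=np.hypot(x,y)+1e-9
    s=np.tan(np.minimum(r,1.5))/r
    c=np.stack([x*s*z,y*s*z,z],-1)
    return (c-np.array(d['t']))@np.array(d['R'])
E
python3 - <<'E'
from h import *
S=dict(np.load('pics/side0.npz')); P=pts(S)
C=dict(np.load('pics/scene0.npz')); Q=pts(C)
W=dict(np.load('pics/wrist0.npz')); V=wpts(W)
np.set_printoptions(precision=1,suppress=True)
for n,u,v in [('front face',330,205),('rim corner near front',303,197),('rim far front',365,185),('lid',315,160),('pad',300,235),('table',300,300)]:
    print(n,P[v,u])
print('wrist')
for n,u,v in [('lid',330,40),('lid hinge L',240,68),('hinge R',415,82),('ledge L',220,180),('stud sock',303,200),('ledge L corner',218,207),('ledge R corner',392,228),('flapN tl',176,90),('flapN bl',172,176),('flapN cr t',233,85),('flapN cr b',222,175),('flapF tr',453,130),('flapF br',436,216),('flapF cr t',412,108),('flapF cr b',393,205),('table',120,250),('caliper',340,252),('gaugebox',345,40)]:
    print(n,V[v,u])
print('scene')
for n,u,v in [('lid',400,190),('stud',410,188),('gauge',455,222),('caliper',292,230),('bottle',225,250)]:
    print(n,Q[v,u])
E
```

```text
front face [546.6 -15.2  79.4]
rim corner near front [487.6   9.1 110.2]
rim far front [641.  -24.7 108.4]
lid [602.8 149.3 106.9]
pad [466.9  -5.1  15.3]
table [ 369.7 -178.4   -0.7]
wrist
lid [583.6 144.  108.3]
lid hinge L [504.4 120.  111.7]
hinge R [659.2 108.4 112.6]
ledge L [449.5  -2.   14.9]
stud sock [558.8  -4.5  98.4]
ledge L corner [438.1 -42.5  -0.8]
ledge R corner [669.1 -65.8  14.9]
flapN tl [386.6 117.1  -0.9]
flapN bl [448.4  29.4 143.3]
flapN cr t [497.6 105.1 110.4]
flapN cr b [484.2  23.1 111. ]
flapF tr [681.8  68.2 148.3]
flapF br [735.1 -55.    0.2]
flapF cr t [686.1  87.6  16.3]
flapF cr b [668.4 -35.   13.5]
table [ 255.4 -116.    -0.1]
caliper [ 602.6 -103.4    5.9]
gaugebox [596.9 144.6 107.1]
scene
lid [583.5 200.9  92.6]
stud [598.6 220.5 102.6]
gauge [701.4 301.3  33.3]
caliper [518.8 -86.   12.3]
bottle [ 681.6 -292.2  169.4]
```

```bash
python3 - <<'E'
from h import *
from scipy.optimize import least_squares
np.set_printoptions(precision=2,suppress=True)
P=pts(dict(np.load('pics/side0.npz'))).reshape(-1,3)
Q=pts(dict(np.load('pics/scene0.npz'))).reshape(-1,3)
V=wpts(dict(np.load('pics/wrist0.npz'))).reshape(-1,3)
def wall(A,yaw0,c0,face):
    # iteratively
    yaw,c=yaw0,np.array(c0,float)
    return
# vertical wall points: side cam sees -y and -x faces; scene sees +x? and -y faces
c=np.array([570.,50.]);yaw=-0.15
for it in range(15):
    res=[]
    ca,sa=np.cos(yaw),np.sin(yaw)
    def loc(A): 
        d=A[:,:2]-c; return np.c_[d@[ca,sa],d@[-sa,ca],A[:,2]]
    sel=[]
    tol=20 if it<5 else (8 if it<10 else 4)
    for A in (P,Q,V):
        L=loc(A); m=(L[:,2]>30)&(L[:,2]<100)
        f=m&(abs(L[:,1]+65)<tol)&(abs(L[:,0])<70); sel.append((A[f],1,-65))
        n=m&(abs(L[:,0]+80)<tol)&(abs(L[:,1])<55); sel.append((A[n],0,-80))
        n=m&(abs(L[:,0]-80)<tol)&(abs(L[:,1])<55); sel.append((A[n],0,80))
    def fun(p):
        ca,sa=np.cos(p[2]),np.sin(p[2]);o=[]
        for A,ax,val in sel:
            if len(A)<30: continue
            d=A[:,:2]-p[:2]
            o.append(((d@[ca,sa]) if ax==0 else (d@[-sa,ca]))-val)
        return np.concatenate(o)
    r=least_squares(fun,[*c,yaw],loss='soft_l1',f_scale=2); c=r.x[:2];yaw=r.x[2]
print(c,yaw,[len(s[0]) for s in sel],np.sqrt(np.mean(r.fun**2)))
for s in sel:
    if len(s[0])>30:
        ca,sa=np.cos(yaw),np.sin(yaw);d=s[0][:,:2]-c; print(s[1:],np.median((d@[ca,sa]) if s[1]==0 else (d@[-sa,ca])))
ca,sa=np.cos(yaw),np.sin(yaw)
for nm,A in (('side',P),('scene',Q),('wrist',V)):
    d=A[:,:2]-c; L=np.c_[d@[ca,sa],d@[-sa,ca],A[:,2]]
    lid=(abs(L[:,0])<70)&(L[:,1]>75)&(L[:,1]<205)&(L[:,2]>60)&(L[:,2]<135)
    if lid.sum()>20:
        k=np.polyfit(L[lid,1]-65,L[lid,2],1); print(nm,'lid',lid.sum(),k,'ang',np.pi+np.arctan(-k[0]),'maxy',np.percentile(L[lid,1],99.5))
    for s,n in((-1,'near'),(1,'far')):
        f=(abs(L[:,1]-2)<25)&(s*L[:,0]>85)&(s*L[:,0]<140)&(L[:,2]>105)&(L[:,2]<175)
        if f.sum()>15:
            k=np.polyfit(s*L[f,0]-80,L[f,2],1); print(nm,n,f.sum(),k,'ang',np.pi-np.arctan(k[0]),'max',np.percentile(s*L[f,0],99),np.percentile(L[f,2],99),'ylim',np.percentile(L[f,1],[1,99]))
    rim=(abs(L[:,0])<70)&(abs(L[:,1]+55)<6)&(L[:,2]>95)&(L[:,2]<125); print(nm,'ledge z',np.median(L[rim,2]) if rim.sum() else None)
    rim=(abs(abs(L[:,0])-78)<2)&(abs(L[:,1])<50)&(L[:,2]>95)&(L[:,2]<125); print(nm,'rim z',np.median(L[rim,2]) if rim.sum() else None)
E
```

```text
[570.47  44.31] -0.15507255017235766 [1231, 265, 25, 385, 222, 830, 0, 934, 0] 1.6880030226758314
(1, -65) -65.26294214936931
(0, -80) -80.09709898542064
(1, -65) -64.44339046945348
(0, -80) -78.33741136424659
(0, 80) 77.88483743675812
(0, -80) -79.02360630244866
side lid 703 [ -0.2  114.86] ang 3.338980927409953 maxy 193.7545252518834
side near 105 [  0.84 111.17] ang 2.442554643435776 max 120.03896128492266 143.81997382112917 ylim [-22.39  25.96]
side far 214 [  1.43 111.57] ang 2.1809267997299018 max 109.76807397625235 152.2030661618535 ylim [-22.74  26.75]
side ledge z 113.82550161904012
side rim z 109.65019361997297
scene lid 1223 [ -0.2 113.8] ang 3.340751708316197 maxy 194.46984866998295
scene near 247 [  0.89 107.47] ang 2.416904580967073 max 119.66515474973345 142.27545953189062 ylim [-22.75  19.4 ]
scene far 137 [  1.64 103.42] ang 2.118577387785563 max 109.84244823174612 151.22735929730237 ylim [-22.47  26.56]
scene ledge z 112.81839900092582
scene rim z 101.46527772195086
wrist lid 10623 [ -0.21 115.08] ang 3.346168732344227 maxy 157.62727543951706
wrist near 2902 [  0.89 107.33] ang 2.413519573608991 max 121.87710947009543 143.6127437839913 ylim [-22.54  26.48]
wrist far 2112 [  1.43 115.58] ang 2.1813981332361787 max 107.08733054132675 151.83369716984893 ylim [-22.47  26.43]
wrist ledge z 113.78374042150847
wrist rim z 109.92322206501439
```

```bash
python3 -m handwheel '[[0,[-30,14,10],-4.5],[0,[-60,28,10],-8.9],[0,[-100,46,10],-8.9],[0,[-140,64,10],-8.9],[0,[-154,69.5,0],-8.9],[0,[-154,69.5,-25],-8.9],[0,[-154,69.5,-45],-8.9],[0,[-154,69.5,-50],-8.9],[0,[-154,69.5,-50],-8.9]]'
python3 - <<'E'
from h import *
grab('wrist','w1');grab('side','s1')
cv2.imwrite('pics/s1c.png',cv2.resize(cv2.imread('pics/s1.png')[100:300,200:450],None,fx=3,fy=3,interpolation=cv2.INTER_CUBIC))
E
```

```text
clock: 1.27
position: [421.0, 69.5, 128.3]
tcp_rot: [-2.387, -2.042, 0.0]
ft_force: [-0.2, -0.1, -0.7]
grip_width: 4.1
```

View pics/s1c.png

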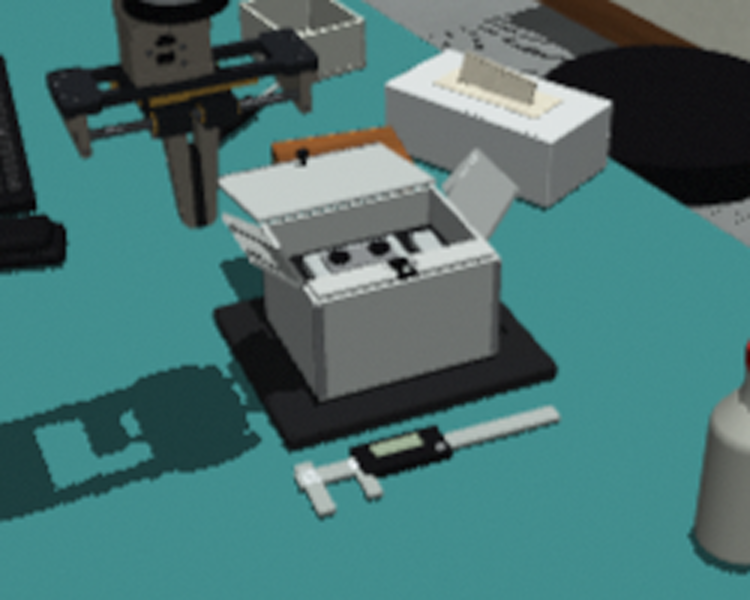

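View pics/w1.png

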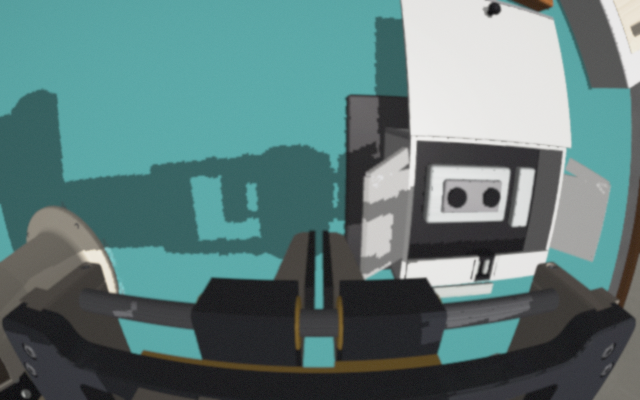

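```bash
python3 -m handwheel '[[0,[12,-1.9,0],0],[0,[24,-3.7,0],0],[0,[35,-5.5,0],0],[0,[46,-7.2,2],0],[0,[56,-8.8,3],0],[0,[66,-10.3,3],0],[0,[76,-11.9,2],0],[0,[86,-13.5,0],0],[0,[93,-14.5,-3],0],[0,[98,-15.3,-7],0],[0,[100,-15.7,-11],0],[0,[100,-15.7,-14],0],[0,[100,-15.7,-14],0]]'
python3 - <<'E'
from h import *
grab('wrist','w2')
E
```

```text
clock: 3.0
position: [520.5, 53.9, 113.8]
tcp_rot: [-2.387, -2.042, 0.001]
ft_force: [0.5, 1.0, 0.1]
grip_width: 0.5
```

View pics/w2.png

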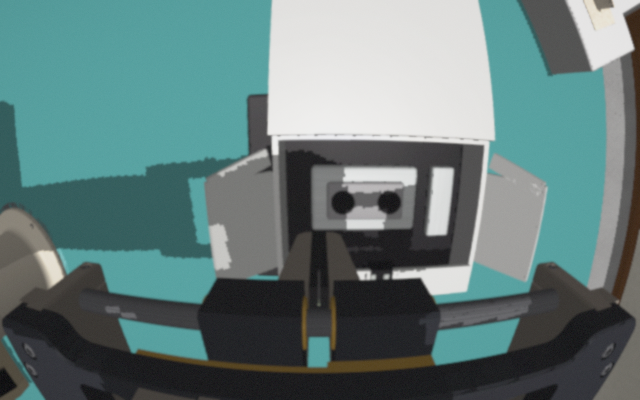

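```bash
python3 - <<'E'
from h import *
grab('side','s2');print(env.get_state()['position'])
cv2.imwrite('pics/s2c.png',cv2.resize(cv2.imread('pics/s2.png')[100:300,200:450],None,fx=3,fy=3,interpolation=cv2.INTER_CUBIC))
E
```

```text
[520.89060858  53.82769323 114.28557586]
```

View pics/s2c.png

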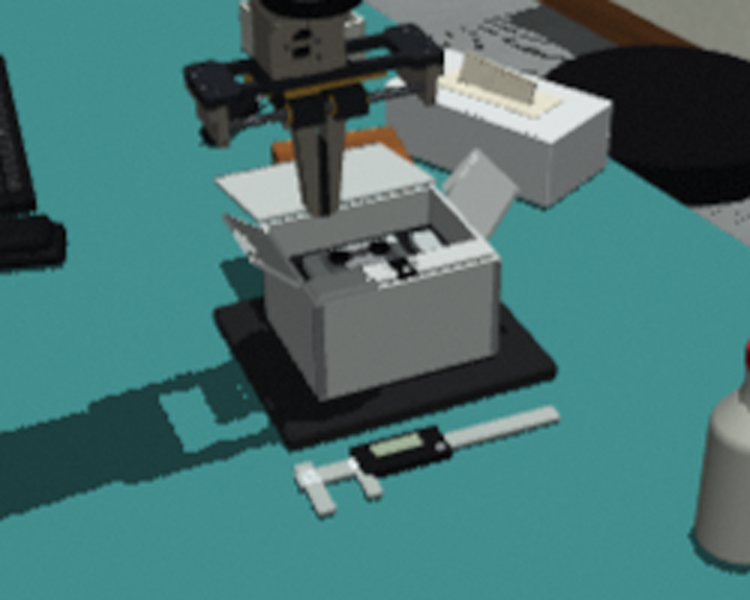

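```bash
python3 - <<'E'
from h import *
np.set_printoptions(precision=1,suppress=True)
for fn in ('s2','s1'):
    d=dict(np.load(f'pics/{fn}.npz'))
    for X in ([520.9,53.8,114.3],[421,69.5,128.3],[474.6,8,110],[502,125,110]):
        c=d['R']@np.array(X)+d['t'];p=d['camera_matrix']@c/c[2];print(fn,X,p[:2],(p[0]-200)*3,(p[1]-100)*3)
P=pts(dict(np.load('pics/s2.npz')))
for u,v in [(307,168),(307,165),(310,160)]: print(P[v,u])
P=pts(dict(np.load('pics/s1.npz')))
for u,v in [(265,173),(265,168),(267,160)]: print(P[v,u])
E
```

```text
s2 [520.9, 53.8, 114.3] [305.9 182.8] 317.55482141581876 248.45751132760947
s2 [421, 69.5, 128.3] [265.5 187.1] 196.36523250351092 261.4099882523591
s2 [474.6, 8, 110] [298.4 199. ] 295.1252201522311 296.96196065815
s2 [502, 125, 110] [285.5 173.8] 256.3958480647872 221.31731024944918
s1 [520.9, 53.8, 114.3] [305.9 182.8] 317.55482141581876 248.45751132760947
s1 [421, 69.5, 128.3] [265.5 187.1] 196.36523250351092 261.4099882523591
s1 [474.6, 8, 110] [298.4 199. ] 295.1252201522311 296.96196065815
s1 [502, 125, 110] [285.5 173.8] 256.3958480647872 221.31731024944918
[517.8  39.  164.4]
[520.   42.6 170.1]
[528.9  43.2 180.5]
[418.9  58.8 173.2]
[418.4  54.8 188.6]
[424.8  54.2 207.6]
```

```bash
python3 - <<'E'
from h import *
np.set_printoptions(precision=1,suppress=True)
d=grab('scene','c2')
cv2.imwrite('pics/c2c.png',cv2.resize(d['frame'][90:270,240:440,::-1],None,fx=3.3,fy=3.3,interpolation=cv2.INTER_CUBIC))
P=pts(d)
Q=pts(dict(np.load('pics/s2.npz')))
V=wpts(dict(np.load('pics/w2.npz')))
def box(A,n):
    A=A.reshape(-1,3)
    for z in range(112,215,6):
        m=(abs(A[:,0]-520)<35)&(abs(A[:,1]-54)<30)&(A[:,2]>=z)&(A[:,2]<z+6)
        if m.sum(): print(n,z,m.sum(),A[m].min(0),A[m].max(0))
box(P,'scene');box(Q,'side');box(V,'wrist')
s=env.get_state(); print(s['qpos'],s['position'])
E
```

```text
scene 112 16 [485.2  41.9 112.1] [492.8  83.3 115.9]
scene 148 8 [516.4  42.7 148.8] [533.1  60.  153.9]
scene 154 19 [509.1  42.5 154. ] [535.6  59.8 159.9]
scene 160 22 [508.3  41.3 160.3] [538.2  59.2 165.8]
scene 166 23 [507.5  41.1 166.2] [538.   59.3 171.9]
scene 172 18 [507.1  40.5 172.2] [538.2  58.1 177.5]
scene 178 26 [506.3  41.6 178.1] [538.8  60.2 184. ]
scene 184 25 [507.2  40.3 184.1] [539.6  60.3 189.8]
scene 190 17 [508.5  41.  190.4] [541.2  54.3 195.8]
scene 196 13 [506.3  40.3 196.2] [537.1  45.8 201.7]
scene 202 12 [507.8  40.4 202.3] [538.2  45.  207.9]
scene 208 16 [506.8  39.2 208.9] [538.3  45.4 213.8]
scene 214 11 [514.3  39.7 214.7] [539.1  44.8 219.8]
side 112 12 [485.  46. 112.] [491.3  82.5 117.8]
side 118 1 [485.2  68.3 118.4] [485.2  68.3 118.4]
side 148 12 [513.3  40.3 150.8] [530.8  47.  154. ]
side 154 22 [508.7  39.9 154.6] [533.8  60.9 159.6]
side 160 29 [507.9  39.  160.4] [533.6  61.4 165.6]
side 166 27 [507.7  39.2 166.3] [533.1  55.9 171.1]
side 172 31 [506.9  39.  172.1] [535.9  60.8 177.9]
side 178 36 [505.4  38.1 178.1] [535.9  62.1 184. ]

[... 363 characters left out ...]
9]
wrist 148 69 [511.2  60.8 150. ] [531.4  64.2 153.8]
wrist 154 186 [508.7  59.6 154. ] [533.9  64.5 160. ]
wrist 160 195 [507.9  59.6 160. ] [534.6  65.1 166. ]
wrist 166 198 [507.5  60.4 166. ] [535.3  65.2 172. ]
wrist 172 279 [506.4  59.9 172. ] [536.1  65.4 178. ]
wrist 178 307 [506.6  60.6 178. ] [535.9  65.8 184. ]
wrist 184 335 [505.1  59.6 184. ] [537.4  65.9 190. ]
wrist 190 374 [505.3  60.4 190. ] [537.5  66.3 196. ]
wrist 196 466 [504.7  60.1 196. ] [538.1  66.6 202. ]
wrist 202 532 [504.2  60.6 202. ] [538.2  67.1 208. ]
wrist 208 670 [506.6  51.9 208. ] [538.3  66.8 214. ]
wrist 214 75 [516.3  53.6 214. ] [527.   65.6 220. ]
[-0.1  0.1  1.8  0.   1.2  0. ] [521.   53.8 114.4]
```

View pics/c2c.png

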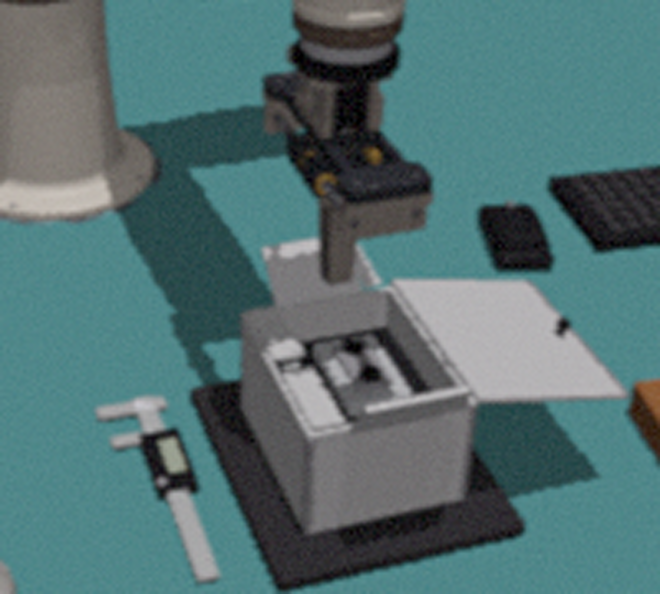

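```bash
python3 - <<'E'
from h import *
np.set_printoptions(precision=1,suppress=True)
def low(fn,f,c,rx,ry,z0):
    A=f(dict(np.load(f'pics/{fn}.npz'))).reshape(-1,3)
    m=(abs(A[:,0]-c[0])<rx)&(abs(A[:,1]-c[1])<ry)&(A[:,2]>z0)&(A[:,2]<300)
    B=A[m]; lo=np.sort(B[:,2])[:8]; g=B[B[:,2]<lo[0]+15]; print(fn,m.sum(),lo,g.min(0),g.max(0))
low('scene0',pts,(574,0),80,25,130); low('side0',pts,(574,0),80,25,130); low('wrist0',wpts,(574,0),80,25,130)
low('s1',pts,(421,69.5),40,25,130); low('w1',wpts,(421,69.5),40,25,135)
low('s2',pts,(521,54),40,25,130); low('w2',wpts,(521,54),30,25,130);low('c2',pts,(521,54),30,25,130)
E
```

```text
scene0 608 [211.9 212.6 212.7 212.8 213.  213.1 214.  214.2] [514.8 -11.4 211.9] [636.7   9.3 226.9]
side0 668 [213.  214.3 214.4 214.4 214.7 215.  215.2 215.2] [516. -13. 213.] [635.8   9.2 228. ]
wrist0 7799 [130.3 212.9 213.  213.1 213.2 213.3 213.4 213.5] [654.    2.8 130.3] [654.    2.8 130.3]
s1 881 [136.5 137.3 137.8 138.3 139.5 139.5 139.6 139.7] [450.4  44.6 136.5] [460.9  94.4 145.2]
w1 21301 [135.1 135.2 135.2 135.2 135.2 135.3 135.3 135.3] [446.6  44.5 135.1] [461.   94.4 145.5]
s2 939 [150.8 150.8 150.9 151.2 151.8 152.1 152.5 153. ] [507.9  39.  150.8] [533.8  61.4 165.6]
w2 17818 [150.  150.  150.1 150.1 150.3 150.5 150.6 150.6] [507.9  59.6 150. ] [534.6  65.1 165. ]
c2 616 [148.8 150.1 150.4 151.8 152.1 152.2 153.4 153.9] [508.3  41.9 148.8] [538.2  60.  163. ]
```

```bash
python3 -m handwheel '[[0,[0,0,25],0],[0,[-30,4.7,36],0],[0,[-70,11,36],0],[0,[-100,15.7,25],0],[0,[-104,16.2,0],0],[0,[-104,16.2,-20],0],[0,[-104,16.2,-22],0],[0,[-92,14.3,-22],0],[0,[-80,12.5,-22],0],[0,[-68,10.6,-22],0],[0,[-57,8.9,-20],0],[0,[-46,7.2,-18],0],[0,[-36,5.6,-18],0],[0,[-26,4,-18],0],[0,[-16,2.5,-20],0],[0,[-8,1.2,-24],0]]'
python3 - <<'E'
from h import *
grab('wrist','w3')
E
```

```text
clock: 5.15
position: [513.9, 54.8, 90.2]
tcp_rot: [2.387, 2.042, 0.001]
ft_force: [-1.5, 0.2, 1.6]
grip_width: 0.6
```

View pics/w3.png

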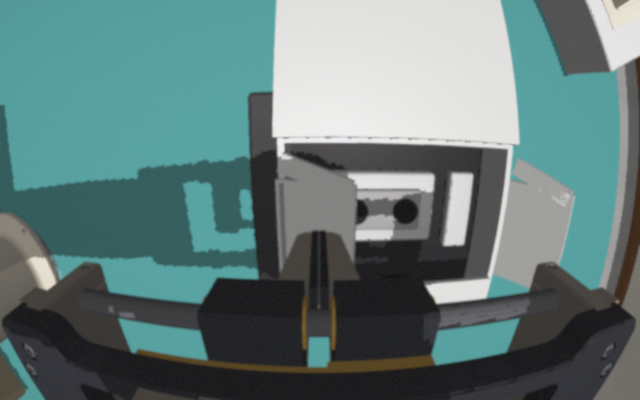

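```bash
python3 -m handwheel '[[0,[6,-1,-5],0],[0,[7,-1.1,-9],0],[0,[7,-1.1,-11],0],[0,[7,-1.1,-11],0],[0,[7,-1.1,10],0],[0,[7,-1.1,45],0],[0,[30,-4.7,65],0],[0,[75,-11.7,65],0],[0,[120,-18.7,65],0],[0,[165,-25.7,65],0],[0,[195,-30.4,65],0],[0,[199,-30.9,30],0],[0,[199,-30.9,5],0],[0,[199,-30.9,1],0],[0,[199,-30.9,1],0]]'
python3 - <<'E'
from h import *
grab('wrist','w4')
E
```

```text
clock: 7.08
position: [712.0, 24.1, 91.8]
tcp_rot: [2.387, 2.042, 0.0]
ft_force: [-0.3, 0.4, 0.3]
grip_width: 0.2
```

View pics/w4.png

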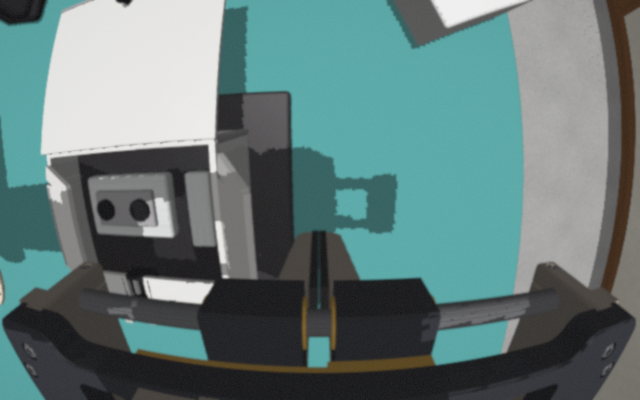

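```bash
python3 -m handwheel '[[0,[-12,1.9,0],0],[0,[-23,3.6,0],0],[0,[-34,5.3,1],0],[0,[-45,7,3],0],[0,[-55,8.6,3],0],[0,[-65,10.1,2],0],[0,[-75,11.7,0],0],[0,[-83,13,-4],0],[0,[-89,13.9,-8],0],[0,[-90,14,-11],0],[0,[-90,14,-12],0],[0,[-90,14,-12],0],[0,[-90,14,10],0],[0,[-90,14,40],0],[0,[-100,15.5,70],0],[0,[-150,23.5,110],0],[0,[-150,23.5,110],0]]'
python3 - <<'E'
from h import *
grab('wrist','w5');d=grab('side','s5')
cv2.imwrite('pics/s5c.png',cv2.resize(d['frame'][100:300,200:450,::-1],None,fx=3,fy=3,interpolation=cv2.INTER_CUBIC))
E
```

```text
clock: 9.25
position: [562.5, 47.9, 204.9]
tcp_rot: [2.383, 2.04, 0.007]
ft_force: [2.1, -0.1, -0.8]
grip_width: 0.3
```

View pics/w5.png

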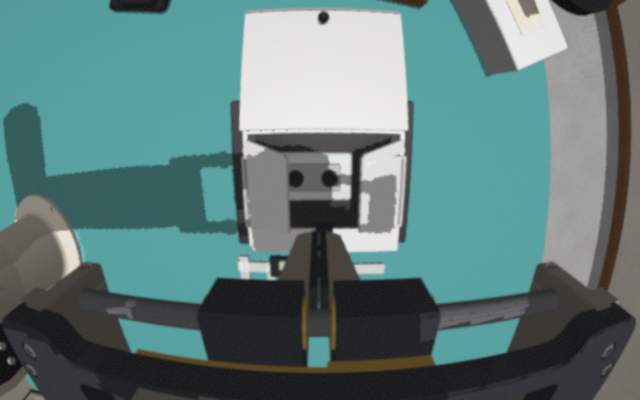

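View pics/s5c.png

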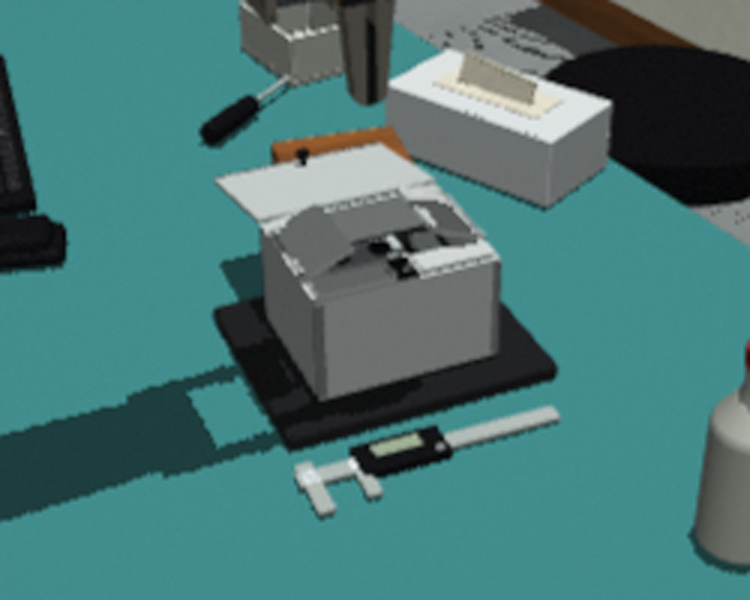

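```bash
python3 -m handwheel '[[0.6,[8,35,0],0],[0.6,[16,75,0],0],[0.6,[24,115,-15],0],[0.6,[29,137,-40],0],[0.6,[29,137,-50],0],[0.6,[29,137,-50],0]]'
python3 - <<'E'
from h import *
np.set_printoptions(precision=2,suppress=True)
d=grab('wrist','w6');s=grab('side','s6')
cv2.imwrite('pics/s6c.png',cv2.resize(s['frame'][100:300,200:450,::-1],None,fx=3,fy=3,interpolation=cv2.INTER_CUBIC))
cv2.imwrite('pics/w6c.png',cv2.resize(d['frame'][80:260,220:420,::-1],None,fx=4,fy=4,interpolation=cv2.INTER_CUBIC)[:600])
P=pts(dict(np.load('pics/s5.npz'))).reshape(-1,3);V=wpts(dict(np.load('pics/w5.npz'))).reshape(-1,3)
c=np.array([570.47,44.31]);ca,sa=np.cos(-.155),np.sin(-.155)
for n,A in (('s',P),('w',V)):
    D=A[:,:2]-c;L=np.c_[D@[ca,sa],D@[-sa,ca],A[:,2]]
    for sg in(-1,1):
        m=(abs(L[:,1]-2)<30)&(sg*L[:,0]<72)&(sg*L[:,0]>38)&(L[:,2]>108)&(L[:,2]<150)
        if m.sum()>20: k=np.polyfit(80-sg*L[m,0],L[m,2],1);print(n,sg,m.sum(),k)
V=wpts(d).reshape(-1,3);D=V[:,:2]-c;L=np.c_[D@[ca,sa],D@[-sa,ca],V[:,2]]
m=(abs(L[:,0])<70)&(L[:,1]>75)&(L[:,1]<185)&(L[:,2]>80)&(L[:,2]<125);k=np.polyfit(L[m,1],L[m,2],1);print('lid',k)
r=L[:,2]-np.polyval(k,L[:,1]); m=(abs(L[:,0])<25)&(abs(L[:,1]-178)<20)&(r>2.5)&(r<30)
print(m.sum(),L[m].min(0),L[m].max(0),L[m].mean(0),r[m].max(), np.percentile(r[m],[50,90]))
E
```

```text
clock: 10.1
position: [590.2, 183.6, 149.1]
tcp_rot: [-2.386, -2.041, 0.005]
ft_force: [-0.1, 0.5, 0.7]
grip_width: 54.8
s -1 228 [  0.41 114.45]
s 1 119 [  0.36 114.98]
w -1 1957 [  0.4  115.43]
w 1 1813 [  0.38 112.95]
lid [ -0.2  127.68]
166 [ -9.72 175.04  99.89] [  1.85 185.92 108.18] [ -3.76 180.81 105.08] 17.378820753556056 [14.   15.85]
```

View pics/w6c.png

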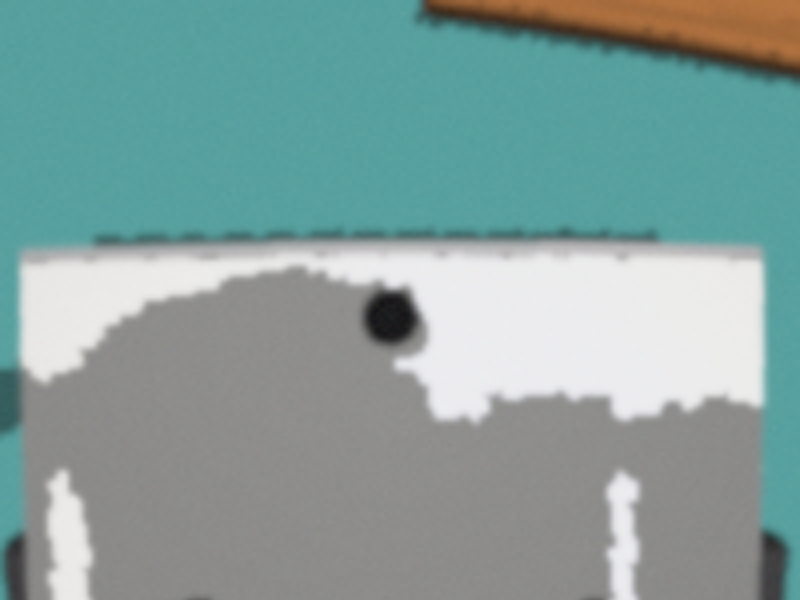

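View pics/s6c.png

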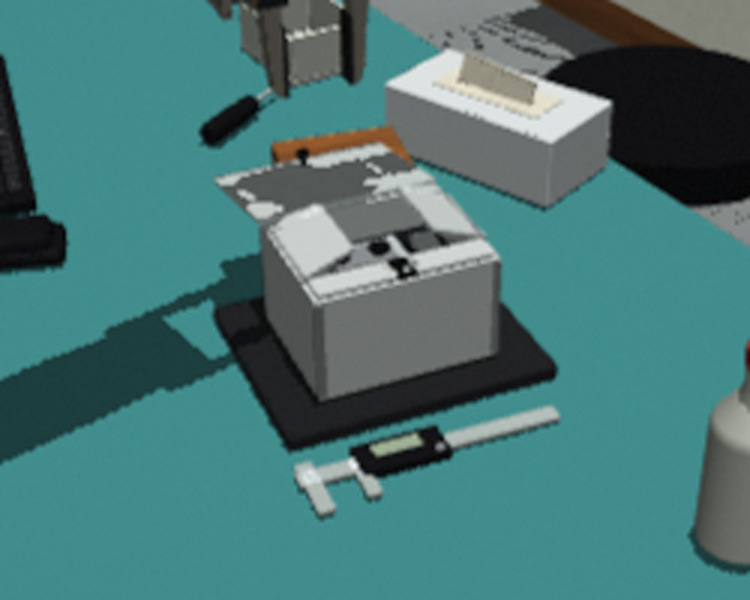

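```bash
python3 -m handwheel '[[0.5,[2,34,-20],0],[0.5,[2.3,34.2,-50],0],[0.5,[2.3,34.2,-70],0],[0.5,[2.3,34.2,-82],0],[0.5,[2.3,34.2,-87],0],[0,[2.3,34.2,-87],0],[0,[2.3,34.2,-87],0],[0,[2.3,34.2,-87],0],[0,[2.3,34.2,-87],0]]'
python3 - <<'E'
from h import *
d=grab('side','s7')
cv2.imwrite('pics/s7c.png',cv2.resize(d['frame'][50:250,200:450,::-1],None,fx=3,fy=3,interpolation=cv2.INTER_CUBIC))
grab('wrist','w7')
E
```

```text
clock: 11.32
position: [594.5, 218.7, 64.9]
tcp_rot: [2.386, 2.041, 0.003]
ft_force: [2.2, -0.8, -0.2]
grip_width: 8.9
```

View pics/s7c.png

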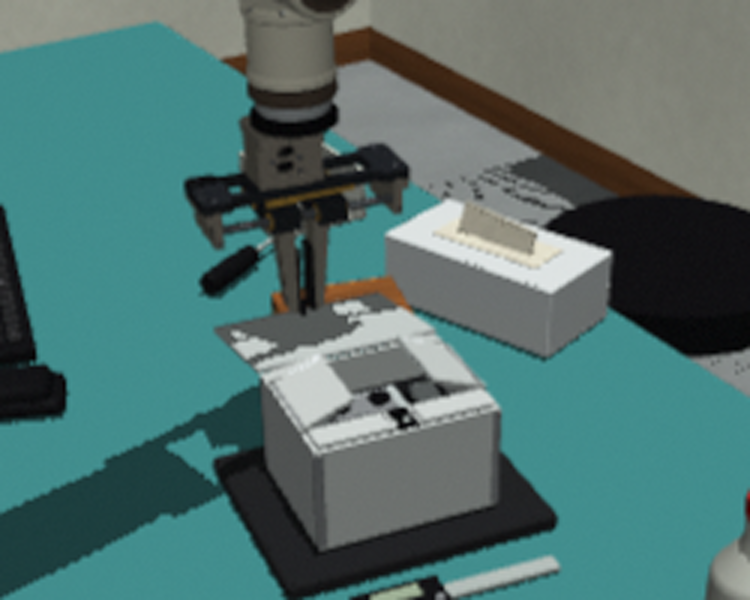

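View pics/w7.png

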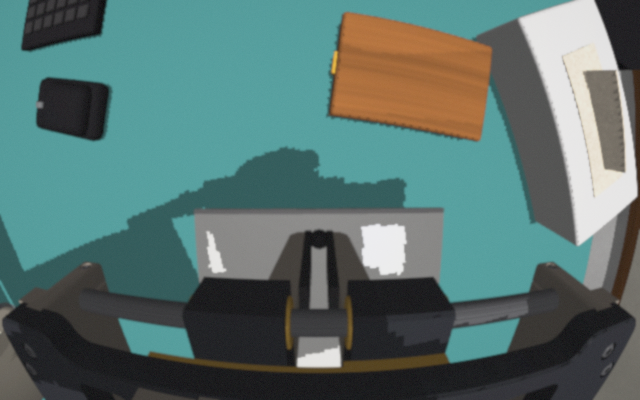

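```bash
python3 -m handwheel '[[0,[0.1,0.5,6],0],[0,[0.1,0.7,13],0],[0,[0,0,26],0],[0,[-0.3,-2.2,38.8],0],[0,[-0.9,-5.7,51.3],0],[0,[-1.6,-10.6,63.3],0],[0,[-1.6,-10.6,63.3],0]]'
python3 - <<'E'
from h import *
d=grab('side','s8')
cv2.imwrite('pics/s8c.png',cv2.resize(d['frame'][50:250,200:450,::-1],None,fx=3,fy=3,interpolation=cv2.INTER_CUBIC))
E
```

```text
clock: 12.3
position: [592.1, 207.9, 128.8]
tcp_rot: [2.387, 2.041, 0.002]
ft_force: [0.2, -0.1, 0.6]
grip_width: 0.4
```

View pics/s8c.png

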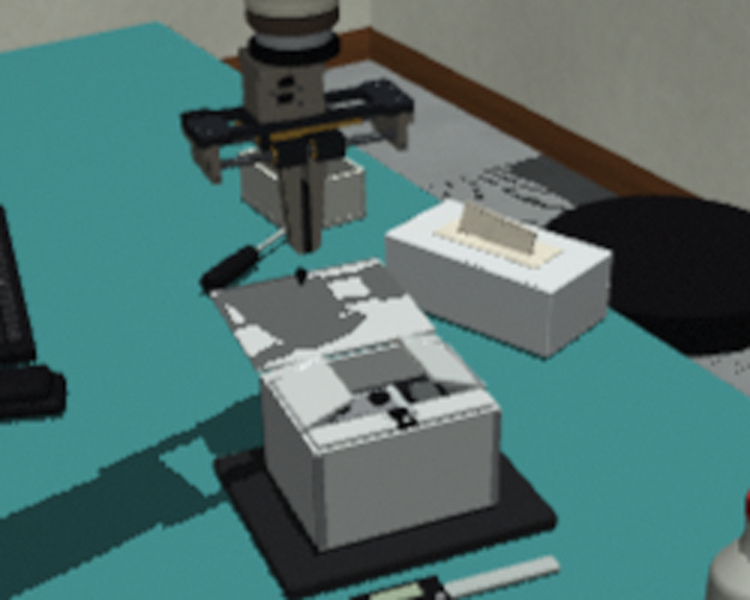

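```bash
cat >> h.py <<'E'
c0=np.array([570.47,44.31]);YAW=-.155;ca,sa=np.cos(YAW),np.sin(YAW)
def loc(A):
    A=A.reshape(-1,3);D=A[:,:2]-c0;return np.c_[D@[ca,sa],D@[-sa,ca],A[:,2]]
def w(x,y): return c0+np.array([ca*x-sa*y,sa*x+ca*y])
E
python3 - <<'E'
from h import *
np.set_printoptions(precision=2,suppress=True)
d=grab('wrist','w8')
for n,L in (('w',loc(wpts(d))),('s',loc(pts(dict(np.load('pics/s8.npz')))))):
    m=(abs(L[:,0])<65)&(L[:,1]>80)&(L[:,1]<165)&(L[:,2]>80)&(L[:,2]<155);k=np.polyfit(L[m,1],L[m,2],1);
    for _ in range(3):
        m&=abs(L[:,2]-np.polyval(k,L[:,1]))<3; k=np.polyfit(L[m,1],L[m,2],1)
    e=np.arctan(k[0]);print(n,m.sum(),'lid',k,'a',np.pi-e)
    r=(L[:,2]-np.polyval(k,L[:,1]))*np.cos(e); m=(abs(L[:,0])<20)&(abs(L[:,1]-178)<20)&(r>2.5)&(r<20)&(L[:,2]<155)
    if m.sum(): print(m.sum(),L[m].min(0),L[m].max(0),L[m].mean(0),r[m].max())
E
```

```text
w 6701 lid [  0.07 110.36] a 3.074236600487716
242 [ -9.32 173.97 131.  ] [  2.23 185.55 138.93] [ -3.82 180.79 136.24] 16.369340012842567
s 819 lid [  0.07 110.96] a 3.075994654362841
18 [ -6.21 162.57 124.17] [ 12.1  188.51 139.69] [ -0.96 175.56 132.51] 17.34112575412279
```

View pics/w8.png

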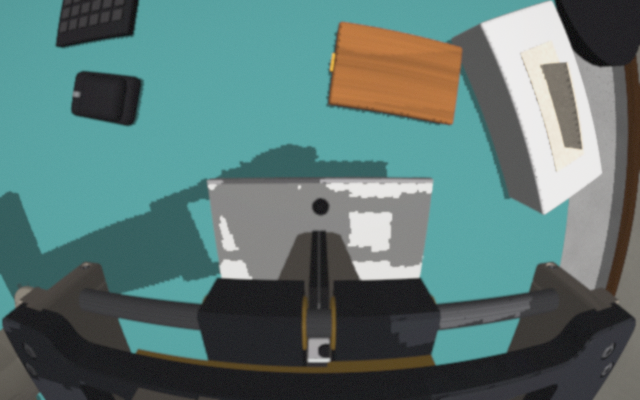

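```bash
python3 -m handwheel '[[0.5,[0,0,0],0],[0.5,[1,6,0],0],[0.5,[2.2,13.1,-8],0],[0.5,[2.2,13.1,-25],0],[0.5,[2.2,13.1,-35],0],[0.5,[2.2,13.1,-38],0],[0,[2.2,13.1,-38],0],[0,[2.2,13.1,-38],0],[0,[2.2,13.1,-38],0],[0,[2.2,13.1,-38],0]]'
python3 - <<'E'
from h import *
d=grab('side','s9')
cv2.imwrite('pics/s9c.png',cv2.resize(d['frame'][50:250,200:450,::-1],None,fx=3,fy=3,interpolation=cv2.INTER_CUBIC))
E
```

```text
clock: 13.65
position: [594.9, 221.2, 90.1]
tcp_rot: [2.386, 2.041, 0.003]
ft_force: [1.1, 0.4, 0.2]
grip_width: 9.3
```

View pics/s9c.png

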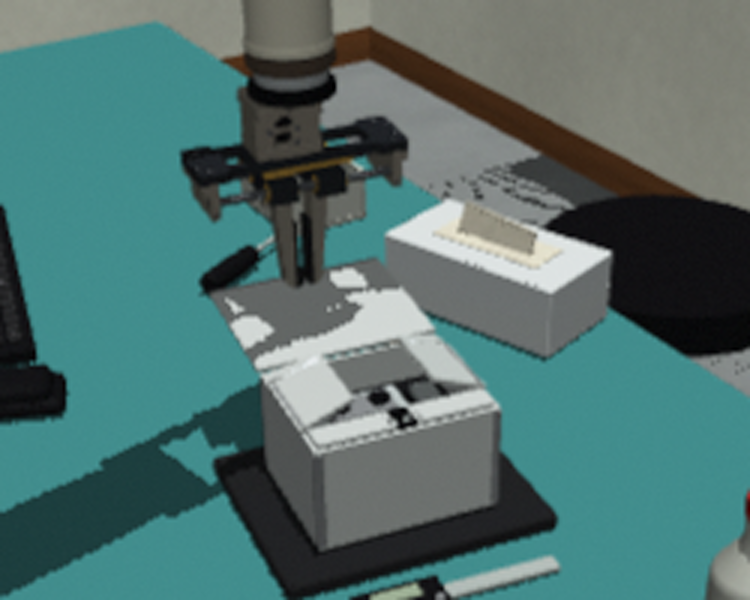

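```bash
python3 -m handwheel '[[0,[-0.1,-0.8,5],0],[0,[-0.3,-2.1,10.8],0],[0,[-0.8,-5,20.9],0],[0,[-1.4,-8.8,30.7],0],[0,[-2.1,-13.5,40.1],0],[0,[-3,-19,49],0],[0,[-3,-19,49],0]]'
python3 - <<'E'
from h import *
d=grab('side','s10')
cv2.imwrite('pics/s10c.png',cv2.resize(d['frame'][50:250,200:450,::-1],None,fx=3,fy=3,interpolation=cv2.INTER_CUBIC))
E
```

```text
clock: 14.58
position: [591.5, 201.4, 139.6]
tcp_rot: [2.386, 2.04, 0.001]
ft_force: [4.9, -3.0, -0.4]
grip_width: 9.5
```

View pics/s10c.png

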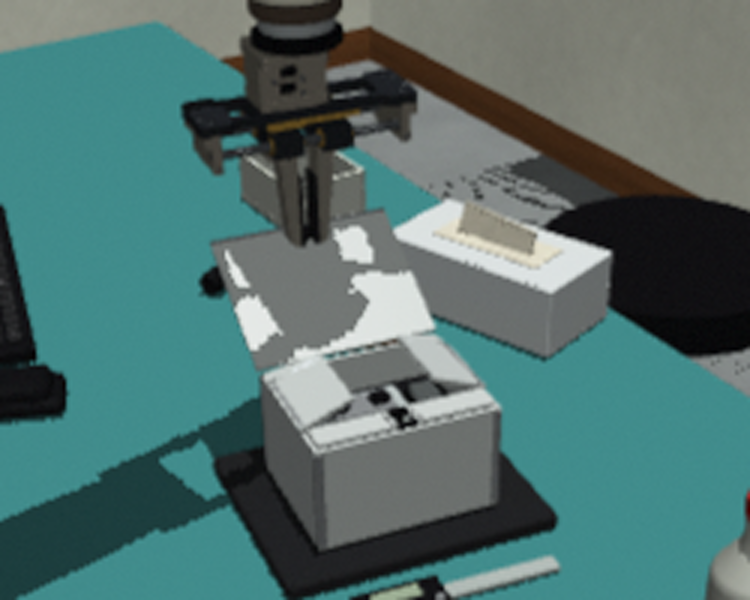

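```bash
python3 -m handwheel '[[0,[-1,-6.2,8.4],0],[0,[-2.1,-13.2,16.3],0],[0,[-3.3,-20.8,23.4],0],[0,[-4.6,-29.1,29.8],0],[0,[-5.9,-37.8,35.5],0],[0,[-7.4,-47.1,40.3],0],[0,[-8.7,-55.7,43.9],0],[0,[-8.7,-55.7,43.9],0]]'
python3 - <<'E'
from h import *
d=grab('side','s11')
cv2.imwrite('pics/s11c.png',cv2.resize(d['frame'][50:250,200:450,::-1],None,fx=3,fy=3,interpolation=cv2.INTER_CUBIC))
E
```

```text
clock: 15.62
position: [583.0, 146.1, 182.6]
tcp_rot: [2.387, 2.041, 0.002]
ft_force: [5.4, -1.3, -1.5]
grip_width: 9.5
```

View pics/s11c.png

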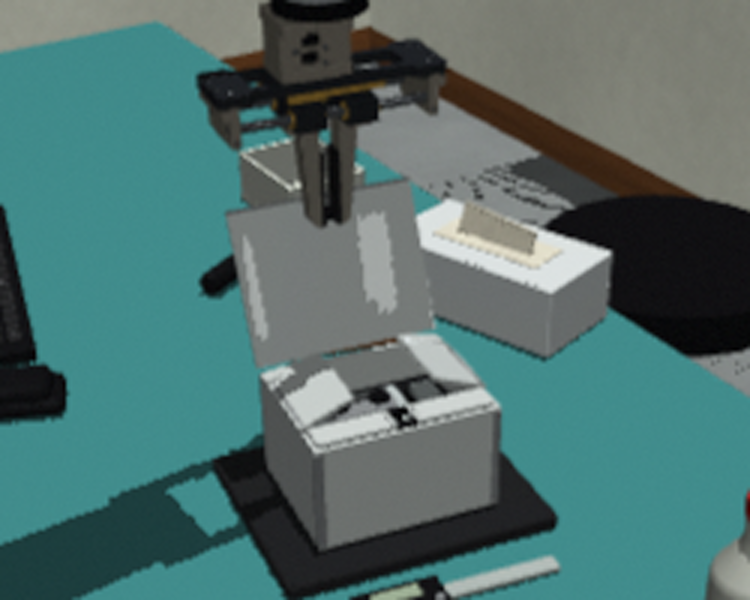

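```bash
python3 -m handwheel '[[0.35,[0,0,0],0],[0.35,[0,0,0],0],[0.35,[0,-2,12],0],[0.35,[0,-2,30],0],[0.2,[0,0,48],0],[0,[5,25,50],0],[0,[9,57,48],0],[0,[9,57,20],0],[0,[9,57,-10],0],[0,[9,57,-20],0],[0,[9,57,-20],0]]'
python3 - <<'E'
from h import *
np.set_printoptions(precision=2,suppress=True)
d=grab('side','s12')
cv2.imwrite('pics/s12c.png',cv2.resize(d['frame'][50:250,200:450,::-1],None,fx=3,fy=3,interpolation=cv2.INTER_CUBIC))
L=loc(pts(d)); m=(abs(L[:,0])<65)&(L[:,1]>62)&(L[:,1]<130)&(L[:,2]>125)&(L[:,2]<205);k=np.polyfit(L[m,2],L[m,1],1);print(k,np.pi/2+np.arctan(k[0]))
E
```

```text
clock: 17.05
position: [591.3, 203.6, 162.9]
tcp_rot: [-2.387, -2.042, 0.0]
ft_force: [0.3, 0.4, 0.1]
grip_width: 0.4
[ 0.47 11.14] 2.008262524061115
```

View pics/s12c.png

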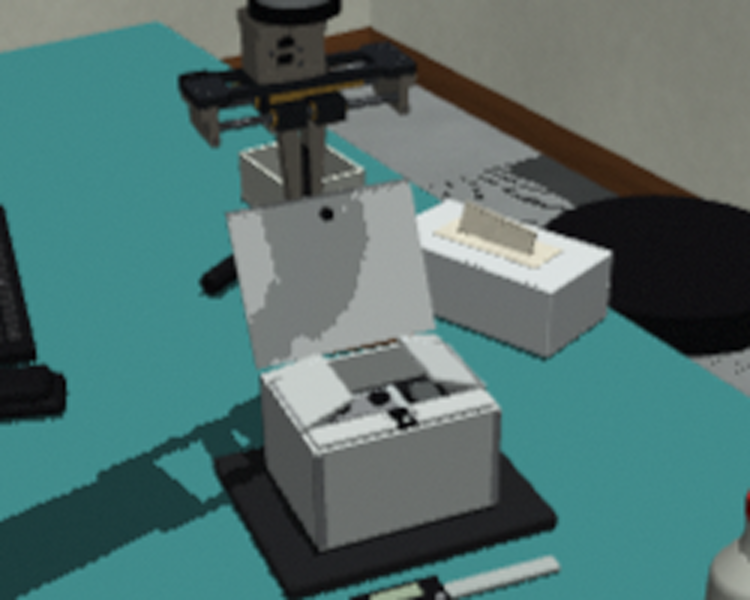

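```bash
python3 -m handwheel '[[0,[-2.5,-16,0],0],[0,[-4.5,-28,0],0],[0,[-6.2,-39.5,0],0],[0,[-8.2,-52,0],0],[0,[-10.2,-65,0],0],[0,[-12.3,-79,0],0],[0,[-14,-90,0],0],[0,[-15.9,-101.6,0],0],[0,[-17.4,-111,1],0],[0,[-18.9,-120.7,1],0],[0,[-18.9,-120.7,1],0]]'
python3 - <<'E'
from h import *
d=grab('side','s13')
cv2.imwrite('pics/s13c.png',cv2.resize(d['frame'][50:250,200:450,::-1],None,fx=3,fy=3,interpolation=cv2.INTER_CUBIC))
E
```

```text
clock: 18.48
position: [572.0, 81.7, 163.3]
tcp_rot: [2.388, 2.041, -0.002]
ft_force: [0.5, 0.5, -0.3]
grip_width: 0.4
```

View pics/s13c.png

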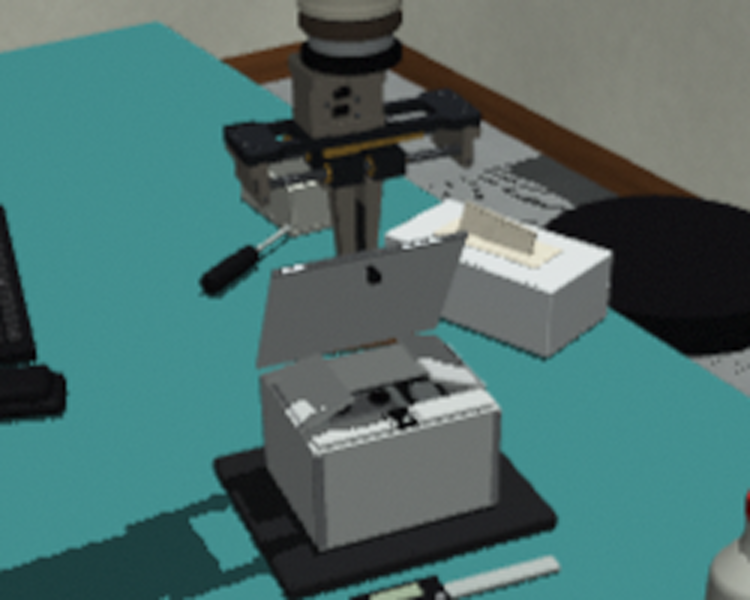

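```bash
python3 -m handwheel '[[0,[-1,-6,-3],0],[0,[-1.9,-12,-7],0],[0,[-2.8,-17.5,-11.3],0],[0,[-3.6,-22.7,-15.8],0],[0,[-4.3,-27.5,-21],0],[0,[-5,-32,-26],0],[0,[-5.6,-36,-31.5],0],[0,[-6.2,-39.8,-37.5],0],[0,[-7,-44,-45],0],[0,[-7,-44,-45],0],[0,[-7,-44,-20],0],[0,[-7,-44,-5],0]]'
python3 - <<'E'
from h import *
np.set_printoptions(precision=2,suppress=True)
d=grab('side','s14')
cv2.imwrite('pics/s14c.png',cv2.resize(d['frame'][50:250,200:450,::-1],None,fx=3,fy=3,interpolation=cv2.INTER_CUBIC))
w_=grab('wrist','w14')
for n,L in (('s',loc(pts(d))),('w',loc(wpts(w_)))):
    m=(abs(L[:,0])>35)&(abs(L[:,0])<75)&(L[:,1]>-50)&(L[:,1]<55)&(L[:,2]>112)&(L[:,2]<190)
    k=np.polyfit(65-L[m,1],L[m,2],1)
    for _ in range(3):
        m&=abs(L[:,2]-np.polyval(k,65-L[:,1]))<4; k=np.polyfit(65-L[m,1],L[m,2],1)
    print(n,m.sum(),k,np.arctan(k[0]))
E
```

```text
clock: 20.02
position: [565.0, 38.9, 158.7]
tcp_rot: [-2.387, -2.042, 0.001]
ft_force: [0.3, -0.2, 0.4]
grip_width: 0.3
s 194 [ -0.03 127.09] -0.02674575385280111
w 14557 [  0.49 119.65] 0.4589516836876557
```

View pics/s14c.png

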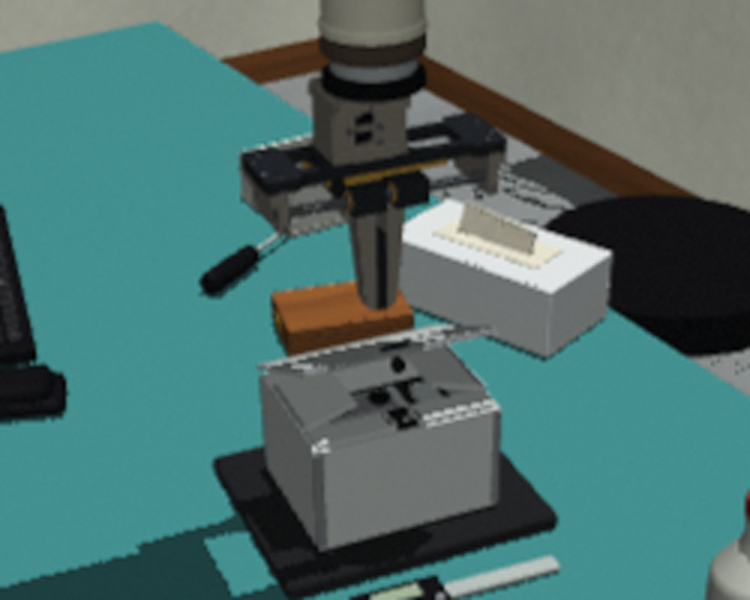

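View pics/w14.png

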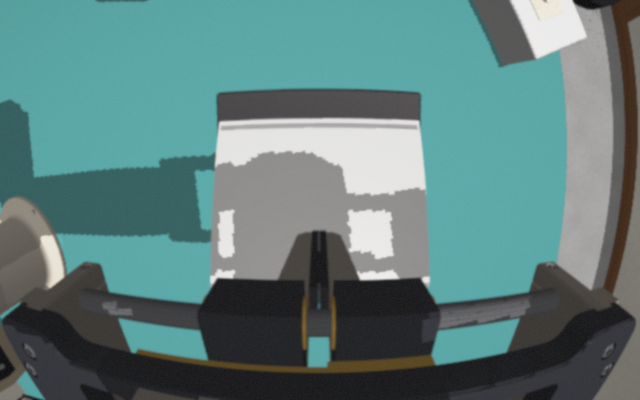

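```bash
python3 -m handwheel '[[0,[-3,-20,0],0],[0,[-6.4,-40,0],0],[0,[-6.4,-40,-12],0],[0,[-6.4,-40,-22],0],[0,[-6.4,-40,-31],0],[0,[-6.4,-40,-40],0],[0,[-6.4,-40,-48],0],[0,[-6.4,-40,-55],0],[0,[-6.4,-40,-60],0],[0,[-6.4,-40,-62],0],[0,[-6.4,-40,-62],0]]'
python3 - <<'E'
from h import *
d=grab('side','s15')
cv2.imwrite('pics/s15c.png',cv2.resize(d['frame'][50:250,200:450,::-1],None,fx=3,fy=3,interpolation=cv2.INTER_CUBIC))
E
```

```text
clock: 21.5
position: [558.8, -1.1, 96.3]
tcp_rot: [-2.387, -2.042, 0.0]
ft_force: [0.4, -2.2, 3.0]
grip_width: 0.2
```

View pics/s15c.png

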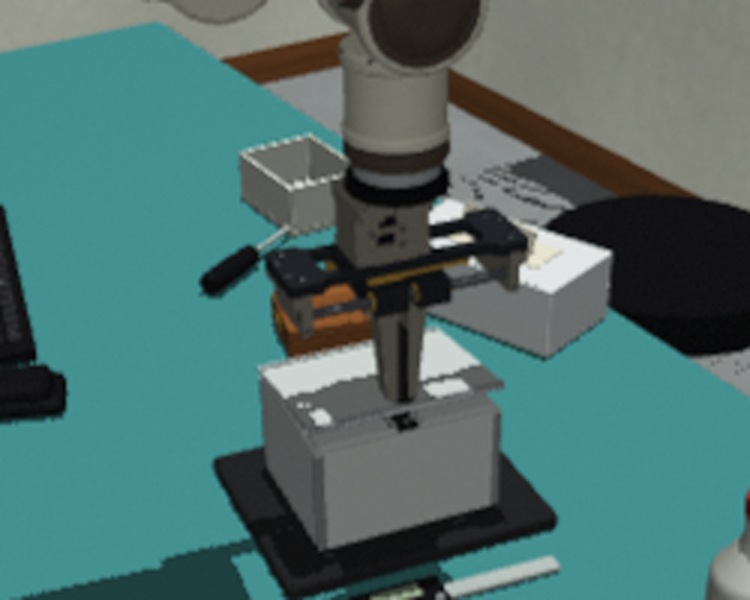

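```bash
python3 -m handwheel '[[0,[0,0,-2],0],[0,[0,0,-4],0],[0,[0,0,-6],0],[0,[0,0,-6],0]]'; python3 -m handwheel '[[0,[0,0,-2],0],[0,[0,0,-3],0],[0,[0,0,-3],0]]'
```

```text
clock: 22.05
position: [558.9, -1.1, 90.2]
tcp_rot: [-2.387, -2.042, 0.0]
ft_force: [-0.2, -1.9, 3.4]
grip_width: 0.4
clock: 22.42
position: [559.0, -1.2, 87.8]
tcp_rot: [2.387, 2.042, -0.0]
ft_force: [-1.9, -2.4, 7.2]
grip_width: 0.1
```

```bash
python3 -m handwheel '[[0,[0,0,-1],0],[0,[0,0,-2],0],[0,[0,0,-2],0]]'; python3 -m handwheel '[[0,[0,0,-1],0],[0,[0,0,-2],0],[0,[0,0,-2],0]]'; python3 -m handwheel '[[0,[0,0,-1],0],[0,[0,0,-2],0],[0,[0,0,-2],0]]'
```

```text
clock: 22.8
position: [559.1, -1.3, 86.3]
tcp_rot: [2.387, 2.042, -0.0]
ft_force: [-3.3, -2.3, 9.7]
grip_width: 0.8
clock: 23.18
position: [559.2, -1.3, 84.8]
tcp_rot: [2.386, 2.042, -0.0]
ft_force: [-5.0, -2.0, 11.5]
grip_width: 0.3
clock: 23.55
position: [559.2, -1.4, 83.1]
tcp_rot: [2.386, 2.042, -0.0]
ft_force: [-4.9, -2.8, 13.4]
grip_width: 0.1
```

```bash
python3 -m handwheel '[[0,[0,0,-1],0],[0,[0,0,-2],0],[0,[0,0,-2],0]]'; python3 -m handwheel '[[0,[0,0,-1],0],[0,[0,0,-2],0],[0,[0,0,-2],0]]'; python3 -m handwheel '[[0,[0,0,-1],0],[0,[0,0,-1],0]]'
python3 - <<'E'
from h import *
d=grab('side','s16')
cv2.imwrite('pics/s16c.png',cv2.resize(d['frame'][120:250,240:420,::-1],None,fx=4,fy=4,interpolation=cv2.INTER_CUBIC))
E
```

```text
clock: 23.92
position: [559.2, -1.5, 81.3]
tcp_rot: [2.386, 2.042, -0.001]
ft_force: [-5.5, -2.6, 14.6]
grip_width: 0.2
clock: 24.3
position: [558.9, -1.8, 78.3]
tcp_rot: [2.386, 2.042, -0.001]
ft_force: [-3.4, -4.7, 9.0]
grip_width: 0.1
clock: 24.55
position: [559.0, -1.8, 77.5]
tcp_rot: [2.386, 2.042, -0.001]
ft_force: [-3.8, -4.5, 10.5]
grip_width: 0.4
```

View pics/s16c.png

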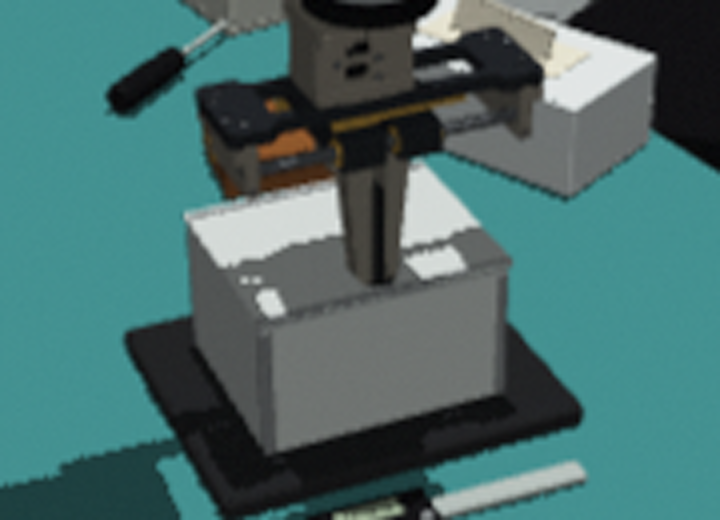

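```bash
python3 -m handwheel '[[0,[0,0,-1],0],[0,[0,0,-2],0],[0,[0,0,-3],0],[0,[0,0,-3],0]]'; python3 -m handwheel '[[0,[0,0,4],0],[0,[0,0,10],0],[0,[0,0,25],0],[0,[0,0,60],0],[0,[0,0,110],0],[0,[0,-60,140],0],[0,[0,-110,140],0],[0,[0,-110,140],0],[0,[0,-110,140],0],[0,[0,-110,140],0]]'
python3 - <<'E'
from h import *
np.set_printoptions(precision=3,suppress=True)
d=grab('side','s17');w_=grab('wrist','w17');q=grab('scene','c17')
cv2.imwrite('pics/s17c.png',cv2.resize(d['frame'][120:250,240:420,::-1],None,fx=4,fy=4,interpolation=cv2.INTER_CUBIC))
for n,L in (('s',loc(pts(d))),('w',loc(wpts(w_))),('c',loc(pts(q)))):
    m=(abs(L[:,0])>20)&(abs(L[:,0])<75)&(L[:,1]>-60)&(L[:,1]<60)&(L[:,2]>105)&(L[:,2]<190)
    if m.sum()<30: print(n,m.sum());continue
    k=np.polyfit(65-L[m,1],L[m,2],1)
    for _ in range(3):
        m&=abs(L[:,2]-np.polyval(k,65-L[:,1]))<4; k=np.polyfit(65-L[m,1],L[m,2],1)
    print(n,m.sum(),k,np.arctan(k[0]))
E
```

```text
clock: 25.1
position: [559.1, -1.9, 75.3]
tcp_rot: [2.386, 2.042, -0.001]
ft_force: [-5.7, -3.4, 15.5]
grip_width: 0.6
clock: 26.35
position: [558.7, -109.5, 213.0]
tcp_rot: [-2.384, -2.044, -0.0]
ft_force: [-0.2, 1.5, -0.5]
grip_width: 0.5
s 1154 [ -0.002 119.238] -0.0017698505882961597
w 10860 [ -0.003 119.069] -0.0030314070779682047
c 1262 [ -0.002 118.086] -0.0020507072370054415
```

View pics/s17c.png

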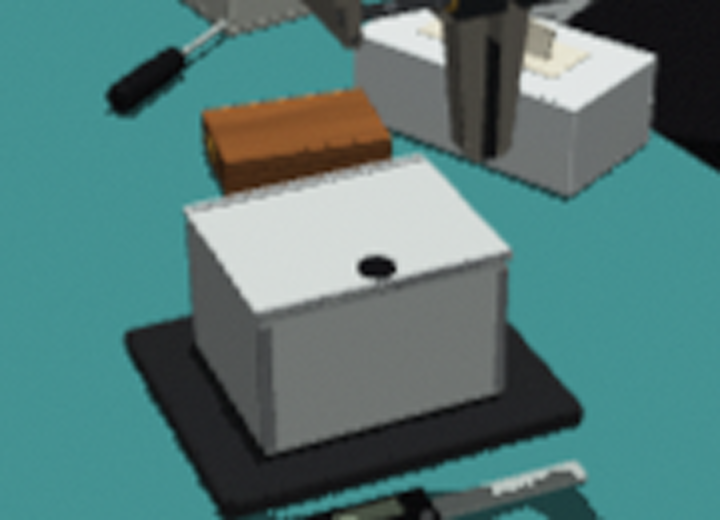

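View pics/w17.png

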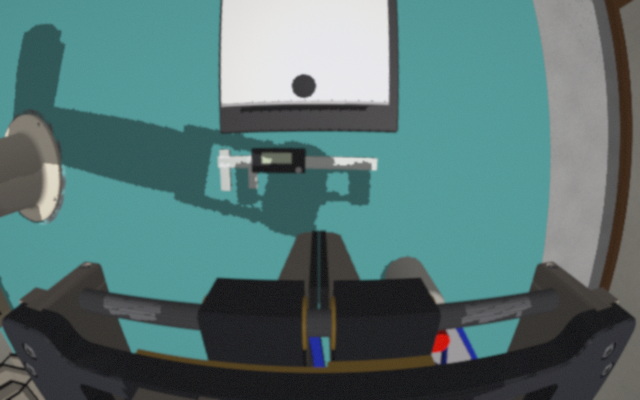

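View pics/c17.png

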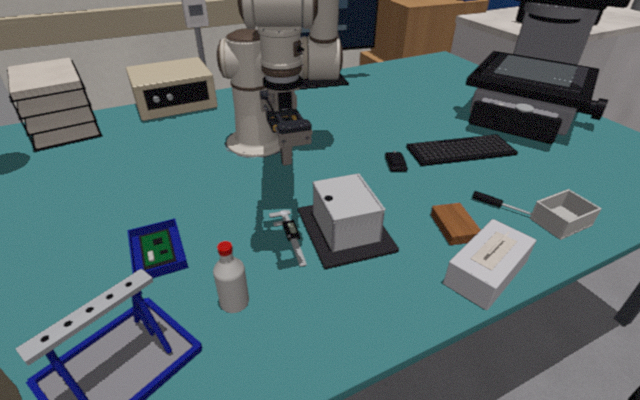

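```bash
python3 - <<'E'
from h import *
a=cv2.imread('pics/scene0.png').astype(int)
for n,(u0,u1,v0,v1) in {'caliper':(268,303,208,268),'gauge':(430,480,200,245),'bottle':(210,250,240,312),'mouse':(385,408,150,173),'tray':(125,190,218,280)}.items():
    b=cv2.imread('pics/c17.png').astype(int); print(n,np.median(abs(a-b)[v0:v1,u0:u1]),(abs(a-b)[v0:v1,u0:u1].max(-1)>50).mean())
s=env.get_state();print(s['clock'],s['joint_velocities'],s['ft_force'])
print(order.job_done())
E
```

```text
caliper 31.0 0.43761904761904763
gauge 3.0 0.0
bottle 2.0 0.0
mouse 4.0 0.0
tray 3.0 0.0
26.5 [-6.68915132e-03 -5.63680614e-06 -1.45883463e-03 -6.08116112e-05
  1.46265550e-03  7.53265300e-04] [-0.37211071 -0.67799527  1.01101994]
the job is handed in; nothing more can be done
None
```

The carton is closed and the job is handed in at 26.5 s. I folded both end flaps in with the lid still open. I then lifted the lid by its stud peg, pushed it over from behind, and pressed it at the stud.

- **Stud:** the press force rose to about 14.6 N, then dropped to 9 N as the stud snapped. I pressed on to 15.5 N, the highest reading I saw, against the 40 N limit.
- **Lid, after the arm had backed off:** it stayed shut. All three cameras put it flat to within 0.003 rad, with its top at about 118–119 mm.
- **Flaps, before the lid went over:** both were folded in at about 0.37 rad.
- **Other objects:** comparing start and end pictures, the gauge case, bottle, mouse and tray did not move. The caliper check failed: 44% of its pixels changed. I put that down to the arm's shadow, because by eye the caliper is in the same place, but I did not measure it.

Three things did not go as expected:

- **Fingertip height:** the real fingertips sit about 35.5 mm above the reported TCP, which all three cameras agreed on. My first stroke at the near flap missed because of this, and I corrected for it afterwards.
- **First lift of the lid:** the grip slipped off the peg partway, leaving the lid at 3.07 rad. A deeper second grip held.
- **Stud position:** the stud measured about 4 mm off the middle line of my fitted carton pose, so I pressed at its measured place.

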